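# Pack the camera repair tray

## Task

Pack the blue repair tray: stand the short lens upright in the round well, lay the cooling fan flat in the square pocket, and press each of the two test probes down into its own pair of spring clips, about midway along its handle, until it has snapped fully home. Leave the long zoom lens, the heat sink and the screwdriver lying where they are.

Things in the scene. Friction and masses are not known exactly. Their poses are not given: they have to be found in the camera images.
- tray: Fixed blue tray, 160 (x) by 205 mm (y), floor 5 mm, rim 12 mm high; origin centre of underside. Clip places for probes, along tray x, at y = +18 and +70 mm. Each has two steel spring clips at x = +-30 mm: a pair of rounded jaws 8 mm apart, tops 40 mm high, over a white saddle. Nothing above the floor for |x| under 20 mm. A probe fully home: axis 28 mm above bench, centre at x = 0.
- round_well (a point): Floor centre of the round well, in a white 72 mm square insert on the tray: raised ring, inner diameter 56 mm, outer 68 mm, 10 mm deep. Well floor 8 mm above the bench, ring top 18 mm. The two inserts lie on the tray's -y half, centres at x = +38 and -38, y = -62 mm; which is where changes. Axes as the tray's.
- square_pocket (a point): Floor centre of the square pocket, in the other white 72 mm square insert: pocket 60 by 60 mm, walls 6 mm thick, 10 mm deep. Pocket floor 8 mm above the bench, wall tops 18 mm. Axes as the tray's.
- lens_c (a point): Centre of the short camera lens, to be packed: black upright cylinder, 34 mm diameter (35 over its rubber ring), 30 mm tall, glass disc on top. 15 mm above its underside; z is its axis. About 60 g.
- zoom_c (a point): Centre of the long zoom lens, stays where it is: black, upright, 60 mm tall, barrel 34 mm diameter, wider hood of 46 mm diameter on top. 30 mm above its underside.
- fan_c (a point): Centre of the cooling fan, to be packed: black square frame 40 by 40 by 28 mm, lying flat, round grey hub and blades seen from above. 14 mm above its underside, sides along its x and y. About 50 g.
- heatsink_c (a point): Centre of the heat sink, stays where it is: dark metal, 40 by 40 by 28 mm, parallel upright fins. 14 mm above its underside, sides along its x and y.
- probe_a_c (a point): Handle centre of a test probe, to be packed: straight red rod along its x, 12 mm diameter, 120 mm long, a 14 mm square guard at each end (it does not roll), bare steel needle 25 mm long at +x. Axis 7 mm above the bench. About 30 g. Pressed straight down with 5 to 10 N, it spreads the jaws and snaps under them, some 13 mm below where it first touches them. Needle may point either way.
- probe_b_c (a point): Handle centre of the second test probe, to be packed: identical to the first and exchangeable with it; either goes in either clip place.
- driver_c (a point): Handle centre of the small screwdriver, stays where it is: red handle 12 mm diameter, 80 mm long, along its x, a black 14 mm square block at each end, and a thin steel blade reaching 80 mm beyond the handle at +x. Axis 7 mm above the bench.

How it is judged (in metres and radians):
At the end, for the whole second after the job is handed in: Lens upright on the round well floor, fan flat on the square pocket floor (3 mm, 7 deg); one probe home in each clip place (height 3 mm, sideways 4 mm, lengthwise 13 mm, 6 deg); all at rest; zoom lens, heat sink and screwdriver within 20 mm of their start (horizontal distance between lens_c and round_well below 0.013 m and z of lens_c in the frame of round_well between 0.012 and 0.018 m and angle between each of lens_c, fan_c's own z axis and vertical below 0.12 rad and horizontal distance between fan_c and square_pocket below 0.015 m and z of fan_c in the frame of square_pocket between 0.011 and 0.017 m and ((x of probe_a_c in the frame of tray between -0.013 and 0.013 m and y of probe_a_c in the frame of tray between 0.014 and 0.022 m and z of probe_a_c in the frame of tray between 0.024 and 0.031 m and angle between the x axis of each of probe_a_c, probe_b_c and the x axis of tray, either way round below 0.1 rad and x of probe_b_c in the frame of tray between -0.013 and 0.013 m and y of probe_b_c in the frame of tray between 0.066 and 0.074 m and z of probe_b_c in the frame of tray between 0.024 and 0.031 m) or (x of probe_b_c in the frame of tray between -0.013 and 0.013 m and y of probe_b_c in the frame of tray between 0.014 and 0.022 m and z of probe_b_c in the frame of tray between 0.024 and 0.031 m and angle between the x axis of each of probe_b_c, probe_a_c and the x axis of tray, either way round below 0.1 rad and x of probe_a_c in the frame of tray between -0.013 and 0.013 m and y of probe_a_c in the frame of tray between 0.066 and 0.074 m and z of probe_a_c in the frame of tray between 0.024 and 0.031 m)) and linear speed of each of lens, fan, probe_a, probe_b below 0.02 m/s and distance of each of zoom_c, heatsink_c, driver_c from where it was at the start of the episode below 0.02 m); the robot touches nothing.
It fails at once if the zoom lens was moved away or knocked aside (more than 30 mm) (distance of zoom_c from where it was at the start of the episode above 0.03 m).
It fails at once if the heat sink was moved away or knocked aside (more than 30 mm) (distance of heatsink_c from where it was at the start of the episode above 0.03 m).
It fails at once if the screwdriver was moved away or knocked aside (more than 30 mm) (distance of driver_c from where it was at the start of the episode above 0.03 m).
It also fails if it takes over 93 s, if anything falls off the work surface, if the arm or the gripper's body presses on something with over 40 N, if the wrist force passes 120 N, or if a joint passes its speed limit or range.

## Robot

A 7-joint arm with a two-finger parallel gripper is mounted at the origin on the work surface. World frame = base frame: x ahead of the robot, y to its left, z up, the work surface at z = 0. Lengths are in mm, angles in rad, forces in N, time in s.
With the tool pointing down it reaches from about 400 to 875 mm from the base axis. Payload 4.4 kg.
Tool frame: the origin (TCP) lies at the very end of the fingers, on their centre line; the grasp point (between the pads) lies 19 mm behind it; z points along the fingers, y is the line along which they close (so a half turn about z gives the same grasp; the last joint's range is limited). The gripper opens to 85 mm and grips with 20 to 120 N. Pads are 22 mm wide; open, the fingers measure 114 mm over their backs; the gripper's body (76 mm by 85 mm) begins 54 mm behind the grasp point. The pads swing forward as they close: fully open they stand 13 mm farther back than shut.
Start: joints at [1.056, 0.628, 0.038, 1.517, -0.027, 0.996, -0.02], TCP at [282.053, -585.631, 231.313] pointing down, gripper open.
Joint ranges: [-3.06, 3.06], [-0.37, 2.12], [-1.25, 1.32], [0.18, 2.47], [-1.1, 4.24], [0.23, 1.98], [-2.94, 2.94]. Speed limits (rad/s): [2.57, 2.57, 3.14, 3.14, 3.14, 3.14, 3.14].

## Interface

Orientations are given as [roll, pitch, yaw] about the fixed x, y, z axes, in that order (R = Rz(yaw) Ry(pitch) Rx(roll)).
In Python, from cell import read_state, get_image, camera_info, finish_job gives the robot as it stands.
- The arm moves only by the tool play_rows, never from a script. Its argument "deltas" is one flat list of numbers, 7 for each row, row after row: the shift along the tool's x, y, z in mm, then the turn, a rotation vector about the tool's x, y, z in rad, then the opening, from 0 (shut) to 1 (fully open). In form: [dx, dy, dz, ax, ay, az, grip, dx, dy, dz, ax, ay, az, grip, ...]. A call has 1 to 10 rows; each row is the pose to reach, as a shift and turn from the pose commanded when the call began, along the tool's axes at that moment; what a row does not reach only later rows make up. A row lasts 1/8 s, in which the tool goes at most 62.5 mm and 10.7 degrees, less where a joint would pass 70% of its speed; a pose out of reach is approached as far as the arm can. A call with a gripper value outside its range is refused whole. The fingers move at their own pace and stop on an object; the grip force is fixed at half the most. Time passes only in rows, so rows that repeat a pose let the fingers close. It gives the time, the measured TCP pose, the force, the opening and the grip force at its end, in the units of the state.
- read_state(): the state, without advancing time (a new reading comes with each control period).
- get_image(name): name is "scene" or "top" or "wrist"; returns the picture (400x640x3 uint8, red, green, blue); there is no depth.
- camera_info(name): a dict with "fx", "fy", "cx", "cy" (pixels), "T" (4x4, takes a point from camera to world coordinates). Camera axes: x right, y down, z forward; pixel columns grow to the right and rows downward; lengths in mm; the calibration is good to about 2 mm. A picture is of the moment at which its call begins: read the wrist's pose just before it. camera_info takes no time and is no camera call; for the wrist camera it gives the pose at the moment of the call.
- finish_job(): hands the job in; it is judged then, once.
The state is a dict: "clock": time; "qpos": joint angles; "qd": joint speeds; "tau": joint torques, N m; "eef_pos": TCP position; "tool_rot": TCP orientation; "force": force on the tool from outside, world axes, zero at the start; "torque": the same for the moment, N m; "width": finger opening in mm; "gripper_force": force on a finger pad.
Only numpy, scipy, OpenCV 4.12 (cv2) and the standard library are available. Lean on these libraries where they do the work, as an engineer would, in place of code of your own. Each camera call takes 0.05 s, during which the arm holds its last target. There are 200 camera calls.

## Working session

There is one attempt and no reset: what is moved stays moved. The work goes in short steps, Python scripts to look and compute and a tool call to move; the robot and the scene stay as the last step left them, time stands still between calls to the robot, and variables do not carry over. Pictures are saved under pics/ and viewed, at most 14 in all, crops included, and the job is handed in when it is done.

Besides the shell and the picture viewer there is one more tool, called after ">>>" by a JSON object that holds its "name" and its "arguments", one argument or row to a line. play_rows: Moves the arm, as the interface text tells. Its arguments: {"type":"object","properties":{"deltas":{"type":"array"}},"required":["deltas"]}

```bash
mkdir -p pics; ls; python3 - <<'E'
from cell import *
import cv2
for n in("top","scene"):
    im=get_image(n); cv2.imwrite(f"pics/{n}0.png",im[:,:,::-1]); c=camera_info(n); print(n,c)
s=read_state(); print(s)
E
```

```text
pics
top {'fx': 427.5696531642493, 'fy': 427.5696531642493, 'cx': 318.576323714061, 'cy': 197.95797520721584, 'T': array([[ 6.63475318e-03, -9.86890169e-01,  1.61256856e-01,
         4.04913779e+02],
       [-9.99467987e-01, -1.16942343e-02, -3.04464664e-02,
         1.61421814e+01],
       [ 3.19330939e-02, -1.60969061e-01, -9.86442720e-01,
         9.45952822e+02],
       [ 0.00000000e+00,  0.00000000e+00,  0.00000000e+00,
         1.00000000e+00]])}
scene {'fx': 396.2629535941479, 'fy': 396.2629535941479, 'cx': 319.6484783830073, 'cy': 198.67525759246178, 'T': array([[ 6.00348501e-01,  6.76407928e-01, -4.26677856e-01,
         9.92028631e+02],
       [ 7.99731000e-01, -5.05450377e-01,  3.23960250e-01,
        -3.24111396e+02],
       [ 3.46479868e-03, -5.35716559e-01, -8.44390765e-01,
         9.21886333e+02],
       [ 0.00000000e+00,  0.00000000e+00,  0.00000000e+00,
         1.00000000e+00]])}
{'clock': 0.1, 'qpos': array([ 1.05618588,  0.6292475 ,  0.03846812,  1.51827011, -0.02700447,
        0.99631412, -0.0200389 ]), 'qd': array([ 1.27771102e-03, -1.11410189e-03, -1.85093591e-03, -3.60955837e-03,
        2.22305983e-03,  3.86549823e-05,  1.10007842e-03]), 'tau': array([ 3.56006058e-03, -5.64528573e+01,  1.23027194e+00, -1.93970132e+01,
        1.12413982e-02,  5.49927150e-03,  3.98368707e-05]), 'eef_pos': array([ 281.80202687, -585.10910683,  230.48478308]), 'tool_rot': array([-3.13987240e+00,  2.72716359e-05,  4.48750187e-01]), 'force': array([ 0.9723057 , -0.55240617, -0.09037383]), 'torque': array([ 0.03836028, -0.05079029, -0.02953669]), 'gripper_force': 0.0, 'width': 85.39069923495644}
```

View pics/top0.png

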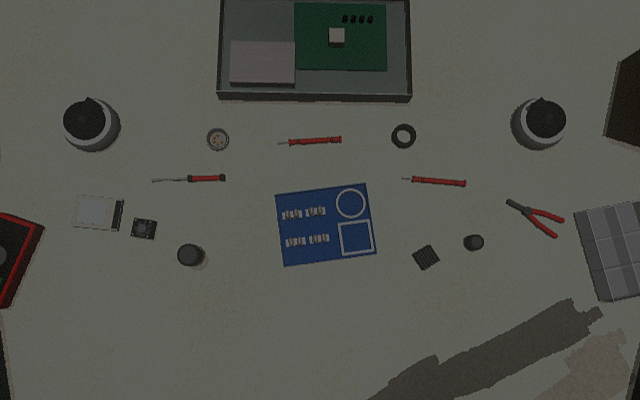

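View pics/scene0.png

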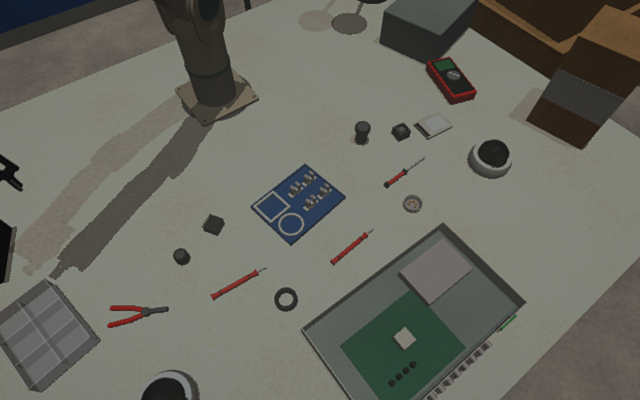

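```bash
cat > h.py <<'E'
from cell import *
import numpy as np, cv2
def cast(uv,z,c):
    uv=np.atleast_2d(np.asarray(uv,float)); d=np.c_[(uv[:,0]-c['cx'])/c['fx'],(uv[:,1]-c['cy'])/c['fy'],np.ones(len(uv))]@c['T'][:3,:3].T
    o=c['T'][:3,3]; return (o+d*((z-o[2])/d[:,2])[:,None])[:,:2]
def blobs(m,amin):
    return sorted([k for k in cv2.findContours(m.astype(np.uint8),0,cv2.CHAIN_APPROX_NONE)[0] if cv2.contourArea(k)>amin],key=lambda k:-cv2.contourArea(k))
def blue(im): h=cv2.cvtColor(im,cv2.COLOR_RGB2HSV); return (abs(h[...,0].astype(int)-110)<12)&(h[...,1]>130)&(h[...,2]>30)
def red(im): h=cv2.cvtColor(im,cv2.COLOR_RGB2HSV); return ((h[...,0]<8)|(h[...,0]>172))&(h[...,1]>130)&(h[...,2]>50)
def dark(im): return im.max(2)<45
def rect(k,z,c):  # centre, sizes, angle (deg) of min-area rectangle on plane z
    return cv2.minAreaRect(cast(k[:,0],z,c).astype(np.float32))
def go(x,y,z,yaw):  # tool-axis delta to the world target, tool down; yaw mod pi nearest
    s=read_state(); R=cv2.Rodrigues(np.array([0,0,s['tool_rot'][2]]))[0]@np.diag([1,-1,-1.])
    d=R.T@(np.array([x,y,z])-s['eef_pos']); a=-(yaw-s['tool_rot'][2]); a=(a+np.pi/2)%np.pi-np.pi/2
    print('delta',d.round(1),'az',round(a,3),'t',s['clock'])
E
python3 - <<'E'
from h import *
im=cv2.imread('pics/top0.png')[:,:,::-1].copy(); c=camera_info('top')
m=cv2.morphologyEx(blue(im).astype(np.uint8),cv2.MORPH_CLOSE,np.ones((15,15)))
for k in blobs(m,1000): print('tray',rect(k,8,c))
for k in blobs(red(im),25): print('red',k[:,0].mean(0),rect(k,8,c))
for k in blobs(cv2.morphologyEx(dark(im).astype(np.uint8),cv2.MORPH_CLOSE,np.ones((3,3))),80):
    u=k[:,0].mean(0)
    if 100<u[0]<500 and 150<u[1]<290: print('dark',u,rect(k,28,c))
w=get_image('wrist'); cv2.imwrite('pics/w0.png',w[:,:,::-1])
print(camera_info('wrist'))
# round ring: white pixels in tray
h=cv2.cvtColor(im,cv2.COLOR_RGB2HSV)
print('ring, pocket',cast([[351,203],[356,238]],18,c))
big=cv2.resize(im[150:290,120:500],None,fx=2.1,fy=2.1,interpolation=cv2.INTER_CUBIC)
cv2.imwrite('pics/top0c.png',np.clip(big[:,:,::-1]*2.0,0,255))
E
```

```text
tray ((500.9412841796875, -27.321731567382812), (158.22848510742188, 204.4068603515625), 8.241966247558594)
red [ 15.51304348 251.86086957] ((425.0395202636719, 626.8756713867188), (194.77484130859375, 73.2398452758789), 7.070695400238037)
red [445.40860215 181.30107527] ((599.5753784179688, -297.2496337890625), (93.53663635253906, 12.107294082641602), 87.24813079833984)
red [542.39344262 226.31147541] ((500.10009765625, -513.1476440429688), (77.66053771972656, 12.891216278076172), 50.25031280517578)
red [547.51470588 215.05882353] ((525.5183715820312, -528.7970581054688), (75.19689178466797, 12.267305374145508), 72.48407745361328)
red [313.98484848 140.1969697 ] ((691.0685424804688, -0.4926185607910156), (10.008185386657715, 71.03849792480469), 4.899460792541504)
red [205.03333333 177.71666667] ((600.1947631835938, 238.92584228515625), (9.073136329650879, 59.619598388671875), 0.7761692404747009)
red [416.34782609 178.7826087 ] ((605.0830078125, -233.65724182128906), (15.923574447631836, 11.625816345214844), 88.32814025878906)
red [336.69565217 138.65217391] ((696.024658203125, -53.8
[... 683 characters left out ...]
 (17.105485916137695, 64.85315704345703), 83.56729888916016)
{'fx': 325.92199966771085, 'fy': 325.92199966771085, 'cx': 319.6781237106127, 'cy': 198.8159419828558, 'T': array([[ 4.33031336e-01, -8.61636242e-01, -2.64701434e-01,
         3.48632754e+02],
       [-9.01375253e-01, -4.14768558e-01, -1.24457611e-01,
        -5.53108215e+02],
       [-2.55264330e-03,  2.92489367e-01, -9.56265368e-01,
         3.73972742e+02],
       [ 0.00000000e+00,  0.00000000e+00,  0.00000000e+00,
         1.00000000e+00]])}
ring, pocket [[546.20972256 -83.98000152]
 [469.41003071 -94.44549503]][ WARN:0@0.318] global loadsave.cpp:1063 imwrite_ Unsupported depth image for selected encoder is fallbacked to CV_8U.
```

View pics/top0c.png

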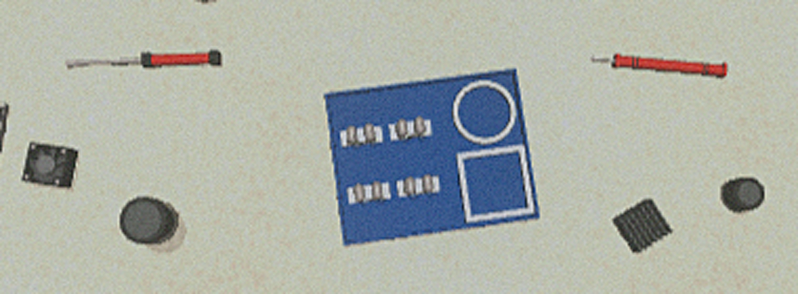

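```bash
python3 - <<'E'
from h import *
go(455,-345,160,0.449)
E
```

```text
delta [ 260.2 -141.3   70.6] az -0.0 t 0.15
```

>>> {"name": "play_rows", "arguments": {
  "deltas": [60,-30,20,0,0,0,1,120,-65,40,0,0,0,1,180,-100,60,0,0,0,1,240,-130,70,0,0,0,1,260,-141,70,0,0,0,1,260,-141,70,0,0,0,1,260,-141,70,0,0,0,1]
}}

```text
clock: 1.02
eef_pos: [454.8, -346.2, 161.2]
tool_rot: [3.141, 0.001, 0.449]
force: [-0.5, -1.1, 0.9]
width: 85.5
gripper_force: 0.0
```

```bash
python3 - <<'E'
from h import *
c=camera_info('wrist'); w=get_image('wrist'); cv2.imwrite('pics/w1.png',w[:,:,::-1]); print(read_state()['eef_pos'],c['T'][:3,3])
for k in blobs(dark(w),200): print(k[:,0].mean(0),cv2.contourArea(k),rect(k,30,c))
for k in blobs(red(w),100): print('red',k[:,0].mean(0),rect(k,8,c))
E
```

```text
[ 454.18619117 -347.1511521   161.3559575 ] [ 521.52832216 -313.8747362   304.51765707]
[319.0969163  356.64254248] 41818.5 ((317.67816162109375, -410.83001708984375), (171.68975830078125, 693.7446899414062), 25.72664451599121)
[202.78354978 158.77489177] 2355.5 ((434.1909484863281, -248.7128448486328), (40.81267166137695, 47.164894104003906), 31.64983367919922)
[330.71929825 178.83333333] 1250.0 ((466.010009765625, -351.2050476074219), (36.3926887512207, 33.0041618347168), 25.68438148498535)
[102.98571429  48.5       ] 745.0 ((480.94488525390625, -146.91943359375), (73.77388763427734, 6.573490619659424), 8.314040184020996)
[622.60544218  17.04761905] 585.5 ((672.2288208007812, -492.6298522949219), (42.05413818359375, 12.255303382873535), 71.42849731445312)
[12.75       28.90714286] 328.0 ((466.3396301269531, -81.4035873413086), (41.59433364868164, 5.655866622924805), 8.970272064208984)
[471.7761194  147.69402985] 205.0 ((542.1083374023438, -447.70159912109375), (48.87694549560547, 11.46492862701416), 54.53191375732422)
red [524.60769231 195.67692308] ((526.3333740234375, -527.8983764648438), (77.90877532958984, 13.818720817565918), 72.43321228027344)
red [495.84810127 209.77848101] ((501.1935119628906, -512.1842041015625), (81.149658203125, 14.336892127990723), 49.94270706176758)
red [368.09219858  12.77304965] ((600.01708984375, -318.13275146484375), (50.34430694580078, 13.884256362915039), 86.55638122558594)
```

View pics/w1.png

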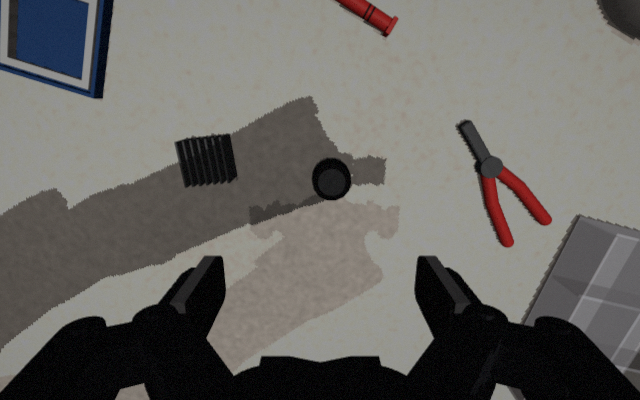

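```bash
python3 - <<'E'
from h import *
go(465,-351.5,11,0.449)
E
```

```text
delta [  7.9   8.6 150.4] az -0.002 t 1.075
```

>>> {"name": "play_rows", "arguments": {
  "deltas": [8,8.6,50,0,0,0,1,8,8.6,100,0,0,0,1,8,8.6,140,0,0,0,1,8,8.6,150,0,0,0,1,8,8.6,150,0,0,0,1,8,8.6,150,0,0,0,0,8,8.6,150,0,0,0,0,8,8.6,150,0,0,0,0,8,8.6,150,0,0,0,0,8,8.6,150,0,0,0,0]
}}

```text
clock: 2.33
eef_pos: [466.8, -350.5, 12.7]
tool_rot: [3.14, -0.001, 0.449]
force: [-0.6, 0.6, 6.6]
width: 31.9
gripper_force: 58.9
```

```bash
python3 - <<'E'
from h import *
s=read_state(); print(s['eef_pos'],s['width'],s['gripper_force'])
go(547.3,-83.3,110,0.144)
E
```

```text
[ 466.81670455 -350.46659345   12.7089286 ] 31.855941496489923 58.8848751783371
delta [ 188.5 -205.8  -97.3] az 0.305 t 2.325
```

>>> {"name": "play_rows", "arguments": {
  "deltas": [0,0,-40,0,0,0,0,0,0,-97,0,0,0,0,40,-40,-97,0,0,0.05,0,80,-85,-97,0,0,0.15,0,120,-130,-97,0,0,0.25,0,160,-175,-97,0,0,0.305,0,188.5,-205.8,-97,0,0,0.305,0,188.5,-205.8,-97,0,0,0.305,0,188.5,-205.8,-97,0,0,0.305,0]
}}

```text
clock: 3.45
eef_pos: [546.4, -83.5, 108.5]
tool_rot: [3.141, 0.0, 0.144]
force: [-1.4, 0.4, -0.9]
width: 31.9
gripper_force: 59.7
```

```bash
python3 - <<'E'
from h import *
c=camera_info('wrist'); w=get_image('wrist'); cv2.imwrite('pics/w2.png',np.clip(w[:,:,::-1].astype(int)*2,0,255).astype(np.uint8)); s=read_state();print(s['eef_pos'],s['width'],s['tool_rot'])
for k in blobs(blue(w),3000): print('blue',k[:,0].mean(0),rect(k,8,c))
go(547.3,-83.3,110,0.144)
E
```

```text
[546.20577401 -84.34505623 108.52233345] 31.422396021108668 [3.14057802e+00 2.27927513e-04 1.42133085e-01]
blue [227.122398   215.44379684] ((500.244140625, -24.83649444580078), (163.15525817871094, 208.21978759765625), 8.187581062316895)
blue [318.31746032 193.6031746 ] ((549.67724609375, -81.6591796875), (51.4415168762207, 54.10603713989258), 11.259448051452637)
delta [ 1.2 -0.9 -1.5] az -0.002 t 3.5
```

View pics/w2.png

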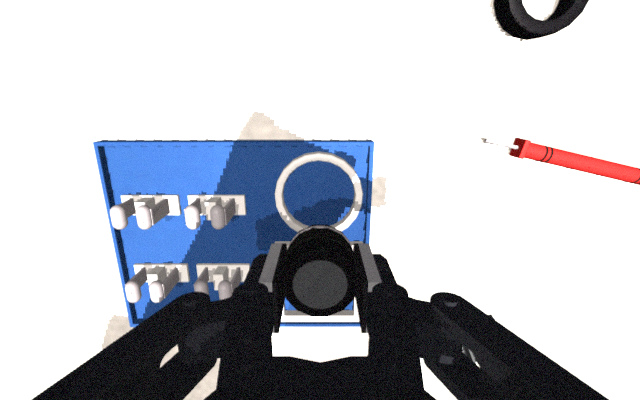

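```bash
python3 - <<'E'
from h import *
c=camera_info('wrist')
print(cast([[320,282],[320,315],[320,250]],126,c), cast([[319,195]],18,c))
print('tray corners',cast([[97,143],[373,141]],12,c))
print('clips',cast([[145,212],[214,211],[155,282],[220,281]],36,c))
go(0,0,0,0.144)
E
```

```text
[[543.62563542 -84.62032175]
 [526.81562091 -87.01523573]
 [558.8795553  -82.44710376]] [[551.46401578 -82.84299676]]
tray corners [[ 566.10447445   83.23467613]
 [ 595.94786445 -116.35015071]]
clips [[527.21551113  36.95999013]
 [534.77461006 -10.92612348]
 [471.88092676  30.33955742]
 [479.61378654 -17.98237164]]
delta [-528.7 -160.9  108.5] az -0.002 t 3.5
```

```bash
python3 - <<'E'
from h import *
go(551,-83,21.5,0.144)
E
```

```text
delta [ 4.9 -0.7 87. ] az -0.002 t 3.5
```

>>> {"name": "play_rows", "arguments": {
  "deltas": [5,-0.7,40,0,0,0,0,5,-0.7,75,0,0,0,0,5,-0.7,87,0,0,0,0,5,-0.7,87,0,0,0,0,5,-0.7,87,0,0,0,0]
}}

```text
clock: 4.12
eef_pos: [552.3, -82.2, 22.5]
tool_rot: [3.141, -0.002, 0.143]
force: [0.0, -0.3, -0.7]
width: 31.6
gripper_force: 59.8
```

>>> {"name": "play_rows", "arguments": {
  "deltas": [0,0,1.5,0,0,0,0,0,0,1.5,0,0,0,0.6,0,0,1.5,0,0,0,0.65,0,0,1.5,0,0,0,0.65,0,0,1.5,0,0,0,0.65,0,0,-40,0,0,0,0.65,0,0,-90,0,0,0,0.65,0,0,-120,0,0,0,0.65,0,0,-120,0,0,0,0.65]
}}

```text
clock: 5.25
eef_pos: [553.2, -81.7, 143.7]
tool_rot: [3.14, -0.005, 0.144]
force: [-0.6, -0.7, -0.8]
width: 55.7
gripper_force: 0.0
```

```bash
python3 - <<'E'
from h import *
c=camera_info('wrist'); w=get_image('wrist'); cv2.imwrite('pics/w3.png',np.clip(w[:,:,::-1].astype(int)*2,0,255).astype(np.uint8)); s=read_state();print(s['eef_pos'],s['width'],s['tool_rot'])
go(595,-290,150,-0.05)
E
```

```text
[551.98679297 -81.44398242 142.10638312] 55.70485206828044 [ 3.14120075e+00 -1.99207412e-03  1.43898327e-01]
delta [ 12.7 212.6  -7.9] az 0.194 t 5.3
```

View pics/w3.png

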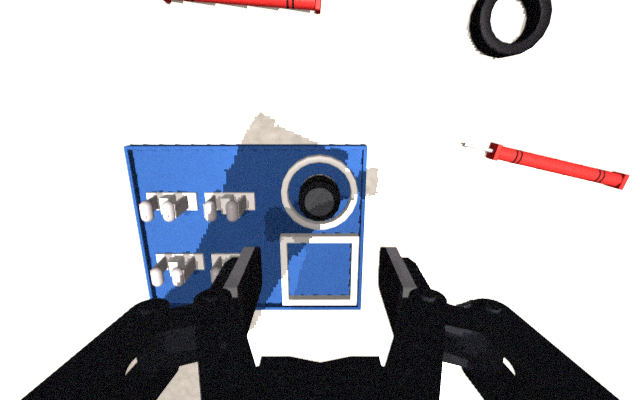

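```bash
python3 - <<'E'
from h import *
c=camera_info('wrist'); w=get_image('wrist')
k=np.concatenate([b for b in blobs(red(w),40) if b[:,0,0].mean()>400])
(ctr,sz,a)=rect(k,9,c); print(ctr,sz,a)
t=cv2.imread('pics/top0.png')[:,:,::-1].copy()
for lo,hi,y0 in((400,480,170),(280,350,120)):
    kk=np.concatenate([b for b in blobs(red(t),3) if lo<b[:,0,0].mean()<hi and y0<b[:,0,1].mean()<y0+30]); print('top',rect(kk,9,camera_info('top')))
yaw=np.deg2rad(a if sz[0]>sz[1] else a-90); print('yaw',yaw)
go(ctr[0],ctr[1],110,yaw)
E
```

```text
(601.57177734375, -282.9422912597656) (128.29635620117188, 13.086736679077148) 85.49947357177734
top ((600.9555053710938, -284.4381103515625), (118.70539855957031, 12.257148742675781), 86.2144546508789)
top ((691.4270629882812, -3.5946044921875), (11.906750679016113, 118.4708480834961), 4.4787726402282715)
yaw 1.492247322549391
delta [ 21.1 206.8  31. ] az -1.348 t 5.35
```

>>> {"name": "play_rows", "arguments": {
  "deltas": [3,30,5,0,0,-0.17,0.7,6,60,10,0,0,-0.34,0.7,9,90,15,0,0,-0.51,0.7,12,120,20,0,0,-0.68,0.7,15,150,25,0,0,-0.85,0.7,18,180,28,0,0,-1.02,0.7,21,208,31,0,0,-1.19,0.7,21,208,31,0,0,-1.35,0.7,21,208,31,0,0,-1.35,0.7,21,208,31,0,0,-1.35,0.7]
}}

```text
clock: 6.6
eef_pos: [601.6, -283.4, 109.3]
tool_rot: [-3.14, -0.001, 1.492]
force: [-1.0, 0.5, -0.9]
width: 59.8
gripper_force: 0.0
```

```bash
python3 - <<'E'
from h import *
c=camera_info('wrist'); w=get_image('wrist'); s=read_state(); print(s['eef_pos'],s['tool_rot'],s['qpos'].round(2)); cv2.imwrite('pics/w4.png',np.clip(w[:,:,::-1].astype(int)*2,0,255).astype(np.uint8))
for b in blobs(red(w),40): print(b[:,0].mean(0),rect(b,9,c))
E
```

```text
[ 601.79390777 -283.3741755   109.6072459 ] [-3.14045171e+00 -8.18100768e-04  1.49265389e+00] [ 0.52  0.79 -0.21  1.57  0.21  0.8   0.14]
[321.28518519 211.98888889] ((601.142578125, -295.7539978027344), (97.20264434814453, 12.540181159973145), 85.4964828491211)
[321.48780488 132.26829268] ((606.0560302734375, -232.6971893310547), (18.853116989135742, 13.87985897064209), 85.43291473388672)
```

View pics/w4.png

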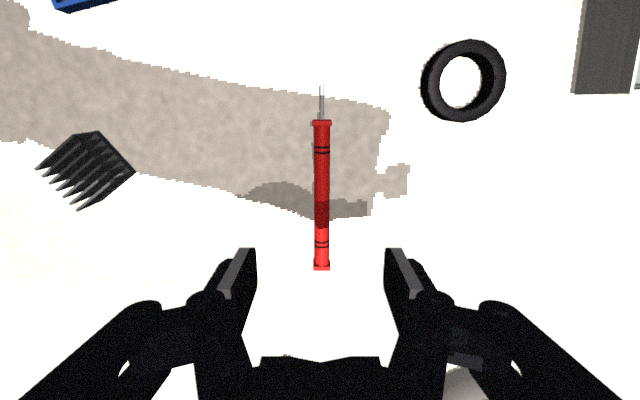

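>>> {"name": "play_rows", "arguments": {
  "deltas": [0,0,50,0,0,0,0.5,0,0,90,0,0,0,0.5,0,0,107,0,0,0,0.5,0,0,107,0,0,0,0.5,0,0,107,0,0,0,0,0,0,107,0,0,0,0,0,0,107,0,0,0,0,0,0,107,0,0,0,0,0,0,107,0,0,0,0]
}}

```text
clock: 7.78
eef_pos: [603.4, -284.8, 5.4]
tool_rot: [3.138, 0.001, 1.493]
force: [-0.6, 0.8, 6.6]
width: 9.4
gripper_force: 58.8
```

```bash
python3 - <<'E'
from h import *
go(601,-283,120,1.492)
import math
for y in(18,70):
    print(y,501.3-math.sin(.145)*y,-27.8+math.cos(.145)*y)
go(501.3-math.sin(.145)*70,-27.8+math.cos(.145)*70,120,.145)
E
```

```text
delta [   1.7   -2.6 -114.6] az 0.001 t 7.775
18 498.69913626521054 -9.988893694296895
70 491.18552992026315 41.46541341106763
delta [ 316.7 -137.1 -114.6] az 1.348 t 7.775
```

>>> {"name": "play_rows", "arguments": {
  "deltas": [0,0,-60,0,0,0,0,0,0,-115,0,0,0,0,45,-20,-115,0,0,0.17,0,90,-40,-115,0,0,0.34,0,135,-60,-115,0,0,0.51,0,180,-80,-115,0,0,0.68,0,225,-100,-115,0,0,0.85,0,270,-118,-115,0,0,1.02,0,317,-137,-115,0,0,1.19,0,317,-137,-115,0,0,1.348,0]
}}

```text
clock: 9.02
eef_pos: [488.5, 47.6, 118.7]
tool_rot: [-3.139, 0.0, 0.149]
force: [-1.2, -0.5, -0.5]
width: 8.9
gripper_force: 59.0
```

>>> {"name": "play_rows", "arguments": {
  "deltas": [0,0,0,0,0,0,0,0,0,0,0,0,0,0,0,0,0,0,0,0,0]
}}

```text
clock: 9.4
eef_pos: [490.1, 41.4, 118.4]
tool_rot: [3.142, -0.0, 0.145]
force: [0.2, -0.3, -0.7]
width: 9.0
gripper_force: 59.0
```

```bash
python3 - <<'E'
from h import *
c=camera_info('wrist'); w=get_image('wrist'); s=read_state(); print(s['eef_pos'],s['tool_rot'],s['width']); cv2.imwrite('pics/w5.png',np.clip(w[:,:,::-1].astype(int)*2,0,255).astype(np.uint8))
for b in blobs(red(w),200): print(b[:,0].mean(0),rect(b,s['eef_pos'][2]+2,c),rect(b,s['eef_pos'][2]+7,c))
go(491.2,41.5,120,.145)
E
```

```text
[490.05297047  41.48744931 118.39469164] [-3.14153787e+00 -2.42800026e-04  1.45198856e-01] 8.882328234292935
[319.74050633 254.17721519] ((488.8257751464844, 41.63832092285156), (74.32087707519531, 11.825352668762207), 7.6309919357299805) ((491.4599609375, 42.009117126464844), (71.69412231445312, 11.407398223876953), 7.630991458892822)
[320.2137931  152.32413793] ((540.7394409179688, 48.70896911621094), (20.509496688842773, 14.206320762634277), 7.473990440368652) ((541.5388793945312, 48.82988739013672), (19.784616470336914, 13.704222679138184), 7.473864555358887)
[55.80851064  3.67021277] ((582.53515625, 158.23760986328125), (4.087000370025635, 33.713802337646484), 8.263915061950684) ((581.857177734375, 154.4873046875), (3.94260835647583, 32.52223205566406), 8.264601707458496)
[319.55670103 347.24742268] ((439.54254150390625, 34.3582763671875), (17.93235206604004, 13.346134185791016), 8.328197479248047) ((443.9185485839844, 34.98638153076172), (17.29856300354004, 12.874432563781738), 8.328230857849121)
delta [ 1.1  0.2 -1.6] az 0.0 t 9.45
```

View pics/w5.png

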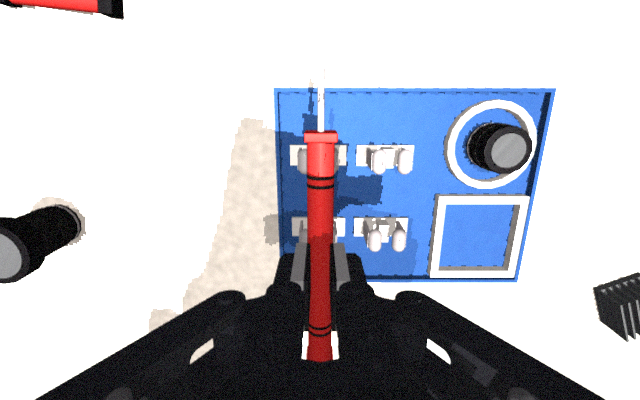

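>>> {"name": "play_rows", "arguments": {
  "deltas": [1,0,30,0,0,0,0,1,0,60,0,0,0,0,1,0,76,0,0,0,0,1,0,80,0,0,0,0,1,0,84,0,0,0,0,1,0,87,0,0,0,0,1,0,90,0,0,0,0,1,0,92,0,0,0,0,1,0,92,0,0,0,0]
}}

```text
clock: 10.58
eef_pos: [491.2, 42.7, 26.4]
tool_rot: [-3.141, -0.001, 0.146]
force: [0.0, 1.9, -1.5]
width: 8.9
gripper_force: 58.9
```

>>> {"name": "play_rows", "arguments": {
  "deltas": [0,0,1,0,0,0,0,0,0,2,0,0,0,0,0,0,2,0,0,0,0]
}}

```text
clock: 10.95
eef_pos: [491.2, 42.7, 26.0]
tool_rot: [-3.141, -0.001, 0.146]
force: [-2.9, 1.7, 20.4]
width: 9.0
gripper_force: 60.9
```

>>> {"name": "play_rows", "arguments": {
  "deltas": [0,0,-2,0,0,0,0,0,0,-2,0,0,0,0.3,0,0,-2,0,0,0,0.3,0,0,-2,0,0,0,0.3,0,0,-40,0,0,0,0.3,0,0,-90,0,0,0,0.3,0,0,-110,0,0,0,0.3,0,0,-110,0,0,0,0.3]
}}

```text
clock: 11.95
eef_pos: [491.9, 42.5, 135.6]
tool_rot: [3.141, -0.003, 0.146]
force: [0.2, 0.1, 0.4]
width: 25.7
gripper_force: 0.0
```

```bash
python3 - <<'E'
from h import *
c=camera_info('wrist'); w=get_image('wrist'); s=read_state(); print(s['eef_pos'],s['tool_rot'],s['width'])
for b in blobs(red(w),100): print(b[:,0].mean(0),rect(b,29,c))
go(691,-3.6,110,1.649)
E
```

```text
[490.97203516  42.49467826 134.49108848] [ 3.14159250e+00 -9.56649427e-04  1.45898096e-01] 25.61415009541696
[73.78865979  9.32989691] ((599.267822265625, 228.99679565429688), (10.624198913574219, 57.762672424316406), 2.648106336593628)
[318.48148148 194.80952381] ((491.35479736328125, 43.93852996826172), (71.7009506225586, 10.986715316772461), 8.568253517150879)
[318.4625 131.8625] ((541.3101196289062, 51.24957275390625), (18.5937557220459, 13.50074291229248), 8.300704002380371)
[318.65753425 255.75342466] ((439.91009521484375, 36.21006393432617), (21.476566314697266, 12.836748123168945), 8.321185111999512)
delta [191.2  74.7  24.5] az -1.503 t 12.0
```

>>> {"name": "play_rows", "arguments": {
  "deltas": [24,9,3,0,0,-0.17,0.5,48,19,6,0,0,-0.34,0.5,72,28,9,0,0,-0.51,0.5,96,37,12,0,0,-0.68,0.5,120,47,15,0,0,-0.85,0.5,144,56,18,0,0,-1.02,0.5,168,66,21,0,0,-1.19,0.5,191,75,24,0,0,-1.36,0.5,191,75,24,0,0,-1.503,0.5,191,75,24,0,0,-1.503,0.5]
}}

```text
clock: 13.25
eef_pos: [689.5, -4.2, 107.9]
tool_rot: [-3.138, -0.002, 1.647]
force: [0.0, 0.1, 0.1]
width: 42.9
gripper_force: 0.0
```

>>> {"name": "play_rows", "arguments": {
  "deltas": [0,0,0,0,0,0,0.5,0,0,0,0,0,0,0.5]
}}

```text
clock: 13.5
eef_pos: [690.4, -3.7, 110.0]
tool_rot: [-3.141, -0.0, 1.648]
force: [1.0, -1.3, -0.7]
width: 42.7
gripper_force: 0.0
```

```bash
python3 - <<'E'
from h import *
c=camera_info('wrist'); w=get_image('wrist'); s=read_state(); print(s['eef_pos'],s['tool_rot'],s['width'])
bb=[b for b in blobs(red(w),100) if 250<b[:,0,0].mean()<390]
for b in bb: print(b[:,0].mean(0),rect(b,9,c))
r=rect(np.concatenate(bb),9,c); print(r)
a=np.deg2rad(r[2] if r[1][0]>r[1][1] else r[2]+90)
go(*r[0],3,a)
E
```

```text
[690.50534373  -3.71533379 110.26266072] [-3.14141167e+00  3.67133820e-05  1.64822021e+00] 42.92358751788657
[324.03816794 209.46946565] ((694.0169677734375, -14.524768829345703), (13.396442413330078, 97.1914291381836), 4.394681453704834)
[324.24691358 130.19753086] ((688.7809448242188, 48.498565673828125), (13.173524856567383, 18.844989776611328), 4.3661322593688965)
((692.95361328125, -2.537395477294922), (13.396406173706055, 121.29023742675781), 4.528512477874756)
delta [  1.    2.5 107.3] az -0.002 t 13.55
```

>>> {"name": "play_rows", "arguments": {
  "deltas": [1,2.5,50,0,0,0,0.5,1,2.5,90,0,0,0,0.5,1,2.5,107,0,0,0,0.5,1,2.5,107,0,0,0,0.5,1,2.5,107,0,0,0,0,1,2.5,107,0,0,0,0,1,2.5,107,0,0,0,0,1,2.5,107,0,0,0,0,1,2.5,107,0,0,0,0]
}}

```text
clock: 14.68
eef_pos: [694.7, -2.8, 5.5]
tool_rot: [3.138, 0.0, 1.649]
force: [-1.3, 0.0, 5.6]
width: 8.8
gripper_force: 58.8
```

```bash
python3 - <<'E'
from h import *
go(498.7,-8.5,120,.145)
E
```

```text
delta [   9.6 -195.8 -114.5] az 1.504 t 14.675
```

>>> {"name": "play_rows", "arguments": {
  "deltas": [0,0,-60,0,0,0,0,0,0,-115,0,0,0,0,1,-25,-115,0,0,0.17,0,2,-50,-115,0,0,0.34,0,3,-75,-115,0,0,0.51,0,4,-100,-115,0,0,0.68,0,5,-125,-115,0,0,0.85,0,7,-150,-115,0,0,1.02,0,8,-175,-115,0,0,1.19,0,9.6,-196,-115,0,0,1.36,0]
}}

```text
clock: 15.92
eef_pos: [496.2, -8.4, 119.0]
tool_rot: [-3.142, -0.001, 0.283]
force: [-0.6, 0.2, -0.6]
width: 9.0
gripper_force: 59.0
```

```bash
python3 - <<'E'
from h import *
go(498.7,-8.5,115,.145)
E
```

```text
delta [2.3 0.7 4. ] az 0.138 t 15.925
```

>>> {"name": "play_rows", "arguments": {
  "deltas": [0,0,0,0,0,0.142,0,0,0,0,0,0,0.142,0,0,0,0,0,0,0.142,0,0,0,0,0,0,0.142,0]
}}

```text
clock: 16.42
eef_pos: [497.3, -8.5, 118.4]
tool_rot: [-3.141, -0.0, 0.148]
force: [-0.0, -0.4, -0.8]
width: 8.7
gripper_force: 59.0
```

```bash
python3 - <<'E'
from h import *
c=camera_info('wrist'); w=get_image('wrist'); s=read_state(); print(s['eef_pos'],s['tool_rot'],s['width'])
bb=[b for b in blobs(red(w),200) if abs(b[:,0,0].mean()-320)<25]
for b in bb: print(b[:,0].mean(0),rect(b,s['eef_pos'][2]+2,c))
print(rect(np.concatenate(bb),s['eef_pos'][2]+2,c))
go(498.7,-8.5,26,.145)
cv2.imwrite('pics/w6.png',np.clip(w[:,:,::-1].astype(int)*2,0,255).astype(np.uint8))
E
```

```text
[497.17100466  -8.53870241 118.34488576] [-3.14141425e+00 -2.79315516e-04  1.47676299e-01] 8.938438366908978
[319.73417722 255.38607595] ((495.43634033203125, -8.420121192932129), (74.43577575683594, 11.807289123535156), 8.010540008544922)
[320.00689655 153.55172414] ((547.267333984375, -1.250319480895996), (20.15234375, 14.220043182373047), 8.435319900512695)
[319.57894737 347.78947368] ((446.4017639160156, -15.744758605957031), (17.309310913085938, 13.345620155334473), 8.486014366149902)
((497.5234680175781, -8.1907958984375), (120.69181060791016, 14.21302604675293), 7.994131565093994)
delta [ 1.5  0.2 92.3] az 0.003 t 16.475
```

View pics/w6.png

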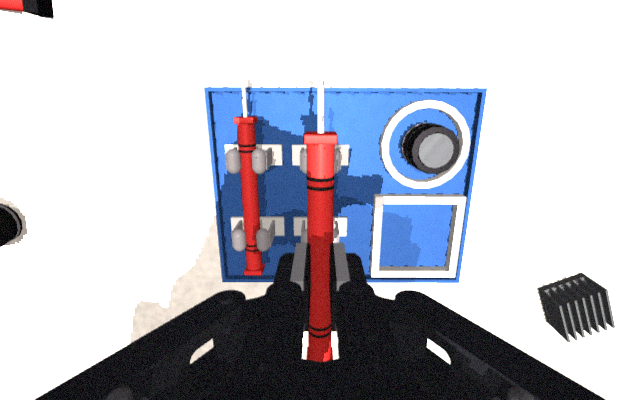

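>>> {"name": "play_rows", "arguments": {
  "deltas": [1.5,0.2,30,0,0,0,0,1.5,0.2,60,0,0,0,0,1.5,0.2,76,0,0,0,0,1.5,0.2,80,0,0,0,0,1.5,0.2,84,0,0,0,0,1.5,0.2,87,0,0,0,0,1.5,0.2,90,0,0,0,0,1.5,0.2,92,0,0,0,0,1.5,0.2,93,0,0,0,0,1.5,0.2,93,0,0,0,0]
}}

```text
clock: 17.73
eef_pos: [499.0, -8.4, 26.3]
tool_rot: [-3.141, -0.001, 0.147]
force: [-1.5, 0.3, 10.8]
width: 9.0
gripper_force: 60.1
```

>>> {"name": "play_rows", "arguments": {
  "deltas": [0,0,1,0,0,0,0,0,0,1,0,0,0,0,0,0,-1,0,0,0,0.3,0,0,-1,0,0,0,0.3,0,0,-1,0,0,0,0.3,0,0,-40,0,0,0,0.3,0,0,-90,0,0,0,0.3,0,0,-120,0,0,0,0.3,0,0,-120,0,0,0,0.3]
}}

```text
clock: 18.85
eef_pos: [500.1, -8.5, 147.2]
tool_rot: [3.141, -0.005, 0.147]
force: [-0.1, -0.0, -0.7]
width: 25.5
gripper_force: 0.0
```

```bash
python3 - <<'E'
from h import *
c=camera_info('wrist'); w=get_image('wrist'); s=read_state(); print(s['eef_pos'],s['tool_rot'],s['width'])
for b in blobs(red(w),100): print(b[:,0].mean(0),rect(b,29,c))
go(485,360,150,.145)
E
```

```text
[498.90587786  -8.36050282 145.76577242] [ 3.14150353e+00 -1.62532172e-03  1.46997360e-01] 25.532422566080996
[255.92857143 191.57692308] ((491.04156494140625, 43.57553482055664), (72.05089569091797, 12.136226654052734), 7.98551607131958)
[319.28571429 191.62087912] ((498.69671630859375, -8.403432846069336), (72.03524017333984, 11.105422973632812), 8.025748252868652)
[27.41843972 15.        ] ((600.3434448242188, 218.27682495117188), (10.536552429199219, 40.74425506591797), 2.5846312046051025)
[319.16494845 135.15463918] ((547.0847778320312, -1.1716899871826172), (22.646963119506836, 13.348675727844238), 8.365859031677246)
[253.22891566 130.27710843] ((541.4163818359375, 51.06969451904297), (18.661584854125977, 15.071413040161133), 8.365804672241211)
[319.11235955 247.57303371] ((449.2912292480469, -15.528047561645508), (24.072420120239258, 13.348291397094727), 8.378395080566406)
[258.64615385 249.63076923] ((440.0352783203125, 36.07075500488281), (14.23241138458252, 22.985868453979492), 89.19845581054688)
delta [  40.2 -366.4   -4.2] az 0.002 t 18.9
```

>>> {"name": "play_rows", "arguments": {
  "deltas": [4,-45,-4,0,0,-0.15,0.5,9,-90,-4,0,0,-0.3,0.5,14,-135,-4,0,0,-0.45,0.7,19,-180,-4,0,0,-0.6,0.7,24,-225,-4,0,0,-0.75,0.7,29,-270,-4,0,0,-0.9,0.7,34,-315,-4,0,0,-1.05,0.7,40,-350,-4,0,0,-1.2,0.7,40,-366,-4,0,0,-1.28,0.7,40,-366,-4,0,0,-1.28,0.7]
}}

```text
clock: 20.15
eef_pos: [483.0, 360.4, 147.3]
tool_rot: [-3.138, 0.001, 1.428]
force: [-0.3, 0.4, 0.7]
width: 59.6
gripper_force: 0.0
```

>>> {"name": "play_rows", "arguments": {
  "deltas": [0,0,0,0,0,0,0.7,0,0,0,0,0,0,0.7]
}}

```text
clock: 20.4
eef_pos: [484.8, 357.8, 148.9]
tool_rot: [-3.141, 0.001, 1.424]
force: [-0.1, 0.2, -0.2]
width: 59.6
gripper_force: 0.0
```

```bash
python3 - <<'E'
from h import *
c=camera_info('wrist'); w=get_image('wrist'); s=read_state(); print(s['eef_pos'],s['tool_rot'],s['qpos'].round(2))
for b in blobs(cv2.morphologyEx(dark(w).astype(np.uint8),cv2.MORPH_CLOSE,np.ones((5,5))),300): print(b[:,0].mean(0),cv2.contourArea(b),rect(b,28,c))
cv2.imwrite('pics/w7.png',np.clip(w[:,:,::-1].astype(int)*2,0,255).astype(np.uint8))
E
```

```text
[484.84414129 358.16157196 149.13090171] [-3.14155083e+00  8.45832498e-04  1.42467084e+00] [-0.63  0.66 -0.09  1.73  0.08  0.76 -0.9 ]
[349.63687725 349.07036466] 44235.5 ((472.9714050292969, 220.14352416992188), (173.90530395507812, 647.3599853515625), 81.61139678955078)
[322.44736842 178.72105263] 2391.0 ((487.8404541015625, 368.3873291015625), (43.56605529785156, 40.35308074951172), 81.57003021240234)
[347.66666667  97.92655367] 902.5 ((516.7717895507812, 429.190673828125), (10.717815399169922, 57.458744049072266), 83.53101348876953)
[549.42038217  25.40764331] 400.5 ((668.6356811523438, 457.4278869628906), (10.230184555053711, 54.183109283447266), 46.62028503417969)
[618.83333333   3.875     ] 340.0 ((715.1045532226562, 464.1822509765625), (6.34000301361084, 32.83609390258789), 81.5395736694336)
```

View pics/w7.png

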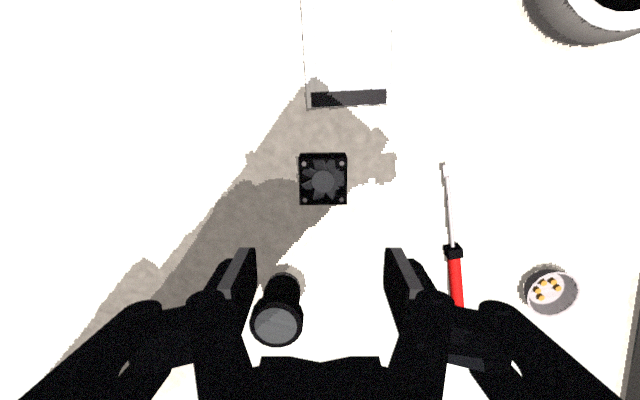

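```bash
python3 - <<'E'
from h import *
print('zoom',cast([[276,325]],60,camera_info('wrist')))
go(487.6,367,12,1.424)
E
```

```text
zoom [[431.73064045 256.67145368]]
delta [  9.1   1.4 137.1] az 0.001 t 20.45
```

>>> {"name": "play_rows", "arguments": {
  "deltas": [9,1.4,50,0,0,0,0.75,9,1.4,100,0,0,0,0.75,9,1.4,130,0,0,0,0.75,9,1.4,137,0,0,0,0.75,9,1.4,137,0,0,0,0.75,9,1.4,137,0,0,0,0,9,1.4,137,0,0,0,0,9,1.4,137,0,0,0,0,9,1.4,137,0,0,0,0]
}}

```text
clock: 21.58
eef_pos: [488.4, 368.9, 14.3]
tool_rot: [3.139, -0.002, 1.427]
force: [-0.8, -1.4, 7.2]
width: 38.4
gripper_force: 61.0
```

```bash
python3 - <<'E'
from h import *
import math
# tray centre refined from the clipped probes
print(501.3-.9895*0+0, )
go(501.3-37.6+8.95,-26.3-5.5-61.35,130,.145)
E
```

```text
501.3
delta [-459.6   50.8 -115.7] az 1.282 t 21.575
```

>>> {"name": "play_rows", "arguments": {
  "deltas": [0,0,-60,0,0,0,0,0,0,-116,0,0,0,0,-50,5,-116,0,0,0.15,0,-100,11,-116,0,0,0.3,0,-150,17,-116,0,0,0.45,0,-200,22,-116,0,0,0.6,0,-250,28,-116,0,0,0.75,0,-300,33,-116,0,0,0.9,0,-350,39,-116,0,0,1.05,0,-400,45,-116,0,0,1.2,0]
}}

```text
clock: 22.82
eef_pos: [474.6, -35.6, 129.2]
tool_rot: [3.141, -0.002, 0.222]
force: [0.8, 0.3, -0.9]
width: 38.2
gripper_force: 60.7
```

```bash
python3 - <<'E'
from h import *
go(472.6,-93.2,130,.145)
E
```

```text
delta [-14.7  55.7  -0.8] az 0.077 t 22.825
```

>>> {"name": "play_rows", "arguments": {
  "deltas": [-7,28,0,0,0,0.077,0,-15,55,0,0,0,0.077,0,-15,55,0,0,0,0.077,0,-15,55,0,0,0,0.077,0,-15,55,0,0,0,0.077,0]
}}

```text
clock: 23.45
eef_pos: [472.3, -89.8, 128.5]
tool_rot: [-3.141, -0.0, 0.152]
force: [-0.5, 1.0, -0.6]
width: 38.5
gripper_force: 60.7
```

```bash
python3 - <<'E'
from h import *
c=camera_info('wrist'); w=get_image('wrist'); s=read_state(); print(s['eef_pos'],s['tool_rot'],s['width'])
cv2.imwrite('pics/w8.png',np.clip(w[:,:,::-1].astype(int)*2,0,255).astype(np.uint8))
go(472.6,-93.2,23.5,.145)
E
```

```text
[472.25571214 -89.88111227 128.42336292] [-3.14101402e+00 -2.83616934e-04  1.51808549e-01] 38.70936255760914
delta [ -0.2   3.3 104.9] az 0.007 t 23.5
```

View pics/w8.png

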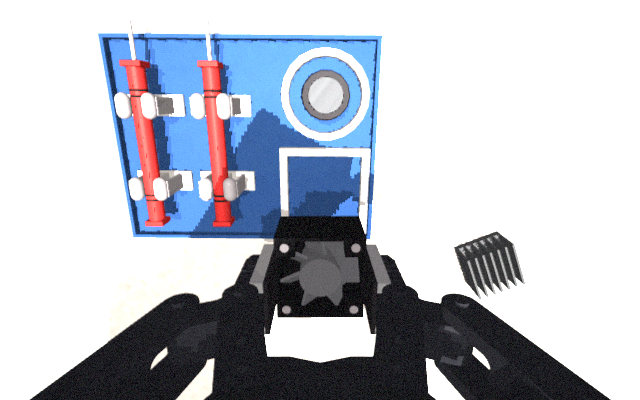

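```bash
python3 - <<'E'
from h import *
c=camera_info('wrist')
print(cast([[319.5,279]],142,c)-read_state()['eef_pos'][:2], cast([[325.5,152]],18,c))
E
```

```text
[[-3.43628569 -0.25060918]] [[507.0768329 -88.7870134]]
```

>>> {"name": "play_rows", "arguments": {
  "deltas": [4.2,3.8,40,0,0,0.007,0,4.2,3.8,80,0,0,0.007,0,4.2,3.8,100,0,0,0.007,0,4.2,3.8,104,0,0,0.007,0,4.2,3.8,105.5,0,0,0.007,0,4.2,3.8,105.5,0,0,0.007,0]
}}

```text
clock: 24.25
eef_pos: [477.5, -94.2, 23.6]
tool_rot: [3.141, -0.002, 0.143]
force: [-0.3, -0.0, -0.5]
width: 38.7
gripper_force: 60.7
```

>>> {"name": "play_rows", "arguments": {
  "deltas": [0,0,1,0,0,0,0,0,0,1,0,0,0,0,0,0,1,0,0,0,0.65,0,0,1,0,0,0,0.65,0,0,1,0,0,0,0.65,0,0,-40,0,0,0,0.65,0,0,-90,0,0,0,0.65,-40,0,-140,0,0,0,0.65,-60,0,-170,0,0,0,0.65,-60,0,-170,0,0,0,0.65]
}}

```text
clock: 25.5
eef_pos: [417.3, -103.3, 194.8]
tool_rot: [3.141, -0.004, 0.142]
force: [1.0, -0.3, -0.2]
width: 55.6
gripper_force: 0.0
```

```bash
python3 - <<'E'
from h import *
w=get_image('wrist'); s=read_state(); print(s['eef_pos'],s['clock'])
t=get_image('top'); g=lambda b:np.clip(b[:,:,::-1].astype(int)*2,0,255).astype(np.uint8)
a=cv2.resize(g(w)[0:330,0:640],(700,361)); b=cv2.resize(g(t)[150:290,120:500],(600,221),interpolation=cv2.INTER_CUBIC)
o=np.zeros((590,700,3),np.uint8); o[:361]=a; o[365:586,:600]=b; cv2.imwrite('pics/w9.png',o)
E
```

```text
[ 417.89461753 -102.8452012   193.63827959] 25.55
```

View pics/w9.png

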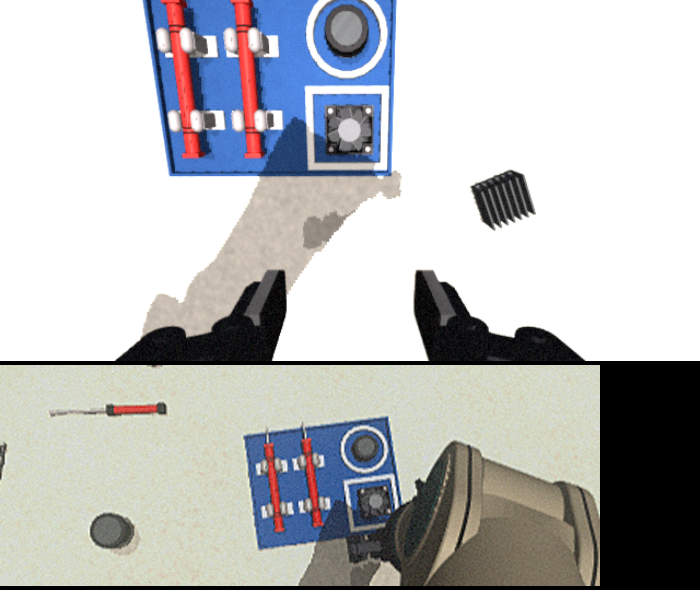

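The final view shows the lens in the ring, the fan flat in the pocket and both probes under their jaws. The zoom lens, heat sink and screwdriver are where they started.

```bash
python3 -c "
from cell import *
print(finish_job())"
```

```text
the job is handed in; nothing more can be done
None
```

I packed the lens, the fan and both probes in the tray and handed the job in at about 26 s; the hand-in returned no verdict, but the last pictures show all four in place and the zoom lens, heat sink and screwdriver undisturbed.

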